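Snap the battery pack into the work light

TASK

The work light lies face down on soft foam, its battery bay open. Pick up the middle-length one of the three battery packs and press it down between the bay's two spring clips, ridged end at the charging socket, until it lies on the bay floor with both clips snapped over it; then let go. Do not drop it, do not squash the lamp more than about a centimetre into the foam, and leave the other things alone.

Things in the scene. Friction and masses are not known exactly. Their poses are not given: they have to be found in the camera images.
- pack: The pack to fit: black block 104 mm long, 31 wide, 22 high, 0.11-0.23 kg, flat on the bench. Origin: centre of the underside; y along its length to the plus end, z up. The lowest 8 mm of each end face lean in by 4 mm (underside 96 mm long). Pinch it across its 31 mm width near the middle, on the upper 13 mm of its sides.
- pack_ridge (a point): Top of the moulded pale ridge (20 mm across, 4 wide, 2 high) on the pack's plus end: 40 mm from the pack's middle, 24 mm above its underside.
- bay (a point): Centre of the battery bay's floor, 61 mm above the bench; y along the bay to the charging socket (round black boss 88 mm out) and plus clip, z up. The pack's origin belongs here, its y along this y. Guide cheeks stand 36 mm either way along y, 35 mm apart, 13 mm high with flared tops; cooling fins, 6 mm high, begin 38 mm either side of the middle. It sinks with the lamp.
- foam: Grey foam sheet 185 x 250 x 25 mm, origin under its centre, axes as the bay's; on it the grey lamp, 148 x 212 mm. It yields: lamp and bay sink 1 mm per 1.7 N and rise again. So a pack stopped at the floor's unloaded height ends a few mm short, not clipped. Keep pressing until it is on the floor: 18 to 20 N always does it; above 22 N (13 mm) is too hard.
- clip_plus (a joint): Spring clip at the socket end: steel strip 18 mm wide, 36 tall, pivoting at its foot 52 mm from the bay's middle; its hook, 23 mm up, juts 2.5 mm over the pack's end; a lead-in flares back above. Angle, rad, outwards positive: -0.03 empty, about 0.1 while spread, about 0 once snapped over the pack.
- clip_minus (a joint): The same clip at the other end. The bevels start to spread the clips with the underside 25 mm above the floor; this peaks at 10 to 17 N (both ends together) near 18 mm; then it jumps and slides against 3 to 7 N of friction, until its top clears the hooks 1 mm above the floor; on the floor the force climbs again.
- pack_short: A shorter pack that would not reach the clips, 74 by 31 by 22 mm, same look. To be left alone. Origin: centre of the underside.
- pack_long: A longer, slimmer pack that does not go in, 132 by 25 by 19 mm, same look. To be left alone. Origin: centre of the underside.
- cover: The bay's grey cover plate, 80 by 144 by 10 mm, lying on the bench (origin: centre of underside). To be left alone.
- screwdriver: Screwdriver with wooden handle, 200 mm long, lying on the bench. To be left alone.
- mixing_cup: White plastic cup, 60 mm across, 42 high; origin: centre of its foot. To be left alone.
- mixing_cup2: Another such cup. To be left alone.
- pliers: Pliers, about 200 mm long, lying on the bench. To be left alone.
Not all that is in view belongs to the job. Leave any green or purple look-alike of the pack alone.

How it is judged:
On the way:
1. the pack is lifted off the bench (height (world z) of pack above 0.05 m), for 0.1 s.
At the end, for the whole second after the job is handed in: The 104 mm pack rests released on the bay floor (underside within 1.6 mm of it, 3 mm along, 4 mm across, 0.05 rad), upright, ridged end towards the socket, both clips sprung back over its top (each under 0.05 rad), the lamp risen again to within 3 mm (z of pack in the frame of bay between -0.003 and 0.0016 m and x of pack in the frame of bay between -0.004 and 0.004 m and y of pack in the frame of bay between -0.003 and 0.003 m and angle between the z axis of pack and the z axis of bay, either way round below 0.05 rad and y of pack_ridge in the frame of bay above 0.03 m and z of pack_ridge in the frame of bay above 0.015 m and value of joint each of clip_plus, clip_minus below 0.05 rad and distance of bay from where it was at the start of the episode below 0.003 m and linear speed of pack below 0.02 m/s); the robot touches nothing.
It fails at once if the lamp is pressed more than 13 mm down into the foam (distance of bay from where it was at the start of the episode above 0.013 m).
It fails at once if the pack is dropped: it moves at more than 0.6 m/s with no finger on it (linear speed of pack above 0.6 m/s and contact force between the fingers and pack below 0.05 N).
It fails at once if another thing on the bench is shifted by more than 30 mm (distance of any of pack_short, pack_long, cover, screwdriver, mixing_cup, mixing_cup2, pliers from where it was at the start of the episode above 0.03 m).
It also fails if it takes over 45 s, if anything falls off the work surface, if the arm or the gripper's body presses on something with over 40 N, if the wrist force passes 120 N, or if a joint passes its speed limit or range.

ROBOT

A 7-joint arm with a two-finger parallel gripper is mounted at the origin on the work surface. World frame = base frame: x ahead of the robot, y to its left, z up, the work surface at z = 0. Lengths are in m, angles in rad, forces in N, time in s.
With the tool pointing down it reaches from about 0.4 to 0.85 m from the base axis. Payload 10.4 kg.
Tool frame: the origin (TCP) lies on the mounting face of the last link; the fingertips stand 182 mm ahead of it and the grasp point (between the pads) lies 164 mm ahead of it; z points along the fingers, y is the line along which they close (so a half turn about z gives the same grasp; the last joint's range is limited). The gripper opens to 87 mm and grips with 3 to 60 N. Pads are 19 mm wide; open, the fingers measure 117 mm over their backs; the gripper's body (75 mm by 190 mm) begins 51 mm behind the grasp point.
Start: joints at [1.175, 0.332, -0.065, 1.46, 0.022, 1.35, -0.088], TCP at [0.228, -0.582, 0.405] pointing down, gripper open.
Joint ranges: [-2.6, 2.6], [-0.5, 2.12], [-1.47, 1.34], [0.16, 2.42], [-1.27, 4.41], [0.06, 2.06], [-2.6, 2.6]. Speed limits (rad/s): [2.22, 2.22, 2.79, 2.79, 3.14, 3.14, 3.14].

INTERFACE

Orientations are given as a rotation vector (axis times angle).
In Python, from bench import sense, capture, camera_info, sign_off, cut_out gives the robot as it stands.
- The arm moves only by the tool arm_command, never from a script. Its argument "moves" is a list that holds one entry, the list of rows, each a list of 5 numbers: the opening, from -1 (shut) to 1 (fully open), then the shift along the tool's x, y, z in m, then the turn about the tool's z in rad. In form: [[[grip, x, y, z, yaw], ...]]. A call has 1 to 12 rows; each row is the pose to reach, as a shift and turn from the pose commanded when the call began, along the tool's axes at that moment; what a row does not reach only later rows make up. A row lasts 1/8 s, in which the tool goes at most 62.5 mm and 10.7 degrees, less where a joint would pass 70% of its speed; a pose out of reach is approached as far as the arm can. A call with a gripper value outside its range is refused whole. The fingers move at their own pace and stop on an object; the grip force is fixed at half the most. Time passes only in rows, so rows that repeat a pose let the fingers close. It gives the time, the measured TCP pose, the force, the opening and the grip force at its end, in the units of the state.
- sense(): the state, without advancing time (a new reading comes with each control period).
- capture(name): name is "scene" or "top" or "wrist"; returns (picture, depth): 384x512x3 uint8, blue, green, red; 384x512 float32, m along the optical axis (not along the pixel's ray), 0 where there is no reading.
- camera_info(name): a dict with "K" (3x3 intrinsics, pixels), "dist_coeffs" ([k1, k2, p1, p2, k3] as OpenCV has them; the pictures are not rectified), "T" (4x4, takes a point from camera to world coordinates). Camera axes: x right, y down, z forward; pixel columns grow to the right and rows downward; lengths in m; the calibration is good to about 2 mm. A picture is of the moment at which its call begins: read the wrist's pose just before it. camera_info takes no time and is no camera call; for the wrist camera it gives the pose at the moment of the call.
- sign_off(): hands the job in; it is judged then, once.
Trained networks look in the newest picture that a camera, given by its name, has taken for a name from the list of things; names that differ only in an ending like _2 or _b are one class to them, and where a whole thing is asked for, a point or a joint stands for the part that bears it (a point fixed in the world has none). Each returns a list of dicts, best first, with "confidence" (0 to 1); they miss things now and then, are a little off and sometimes report something else, mostly with a low value. They report only what shows in the picture. A call takes as long as a camera call. They do not tell look-alikes from the thing itself.
- cut_out(name, camera): "mask" (384x512 bool, what is visible of it) and "bbox" ([left, top, width, height] in pixels, round what is visible of it).
The state is a dict: "time_s": time; "qpos": joint angles; "joint_vel": joint speeds; "joint_torque": joint torques, N m; "tcp_pos": TCP position; "orientation": TCP orientation; "ft_force": force on the tool from outside, world axes, zero at the start; "ft_torque": the same for the moment, N m; "finger_gap": finger opening in m; "grip_force": force on a finger pad.
Only numpy, scipy, OpenCV 4.12 (cv2) and the standard library are available. Lean on these libraries where they do the work, as an engineer would, in place of code of your own. Each camera call takes 0.05 s, during which the arm holds its last target. There are 200 camera calls.

## Working session

There is one attempt and no reset: what is moved stays moved. The work goes in short steps, Python scripts to look and compute and a tool call to move; the robot and the scene stay as the last step left them, time stands still between calls to the robot, and variables do not carry over. Pictures are saved under pics/ and viewed, at most 10 in all, crops included, and the job is handed in when it is done.

Besides the shell and the picture viewer there is one more tool, called after "Request:" as a command line: name --argument value ..., lists and objects as JSON in quotes. arm_command: Moves the arm, as the interface text tells. Its arguments: {"type":"object","properties":{"moves":{"type":"array","items":{"type":"array","items":{"type":"array","items":{"type":"number"}}}}},"required":["moves"]}

```bash
mkdir -p pics
python3 - <<'E'
from bench import *
import cv2,numpy as np
s=sense();print({k:np.round(v,3).tolist() for k,v in s.items()})
ims=[]
for c in("scene","top"):
    im,d=capture(c);ims.append(im);np.save(c+"_d.npy",d);cv2.imwrite(c+".png",im)
    i=camera_info(c);print(c,np.round(i["K"],1).tolist(),i["dist_coeffs"],np.round(i["T"],3).tolist())
    for n in("pack","bay","pack_short","pack_long"):
        print(c,n,[(round(r["confidence"],2),r["bbox"]) for r in cut_out(n,c)])
cv2.imwrite("pics/a.png",cv2.resize(ims[0],(800,600)));cv2.imwrite("pics/b.png",cv2.resize(ims[1],(800,600)))
E
```

```text
{'time_s': 0.0, 'qpos': [1.175, 0.333, -0.065, 1.461, 0.022, 1.35, -0.088], 'joint_vel': [-0.001, -0.001, 0.001, 0.0, -0.001, -0.0, 0.0], 'joint_torque': [-0.0, -62.325, 0.025, -38.989, -0.061, 0.04, 0.0], 'tcp_pos': [0.228, -0.582, 0.404], 'orientation': [-3.086, -0.582, 0.0], 'ft_force': [-0.299, -0.177, -1.405], 'ft_torque': [-0.01, -0.014, 0.023], 'grip_force': 0.0, 'finger_gap': 0.087}
scene [[367.6, 0.0, 249.8], [0.0, 367.6, 190.1], [0.0, 0.0, 1.0]] [-0.01172389  0.          0.          0.          0.        ] [[0.017, 0.71, -0.704, 1.258], [1.0, -0.005, 0.019, -0.083], [0.01, -0.704, -0.71, 0.839], [0.0, 0.0, 0.0, 1.0]]
scene pack [(0.87, [127.9, 278.4, 41.6, 25.9]), (0.78, [233.5, 209.1, 34.5, 21.6]), (0.59, [173.5, 230.8, 32.0, 15.2]), (0.54, [153.3, 138.4, 25.3, 15.7])]
scene bay [(0.93, [291.4, 192.5, 86.0, 53.8])]
scene pack_short [(0.8, [188.4, 195.2, 26.4, 14.5])]
scene pack_long [(0.71, [123.3, 189.9, 42.4, 13.7])]
top [[408.6, 0.0, 253.1], [0.0, 408.6, 191.2], [0.0, 0.0, 1.0]] [-0.09116726  0.          0.          0.          0.        ] [[0.026, -0.984, 0.177, 0.273], [-1.0, -0.028, -0.007, -0.064], [0.012, -0.176, -0.984, 1.284], [0.0, 0.0, 0.0, 1.0]]
top pack [(0.82, [321.4, 283.4, 38.5, 12.6]), (0.73, [236.2, 167.5, 31.5, 12.5]), (0.7, [287.8, 149.8, 34.4, 8.7]), (0.63, [313.8, 99.6, 31.0, 24.9])]
top bay [(0.96, [138.6, 133.4, 78.9, 59.2])]
top pack_short [(0.69, [286.7, 112.2, 19.3, 19.9]), (0.5, [288.4, 195.5, 20.3, 15.0])]
top pack_long [(0.58, [332.4, 198.9, 42.4, 18.3])]
```

View pics/b.png

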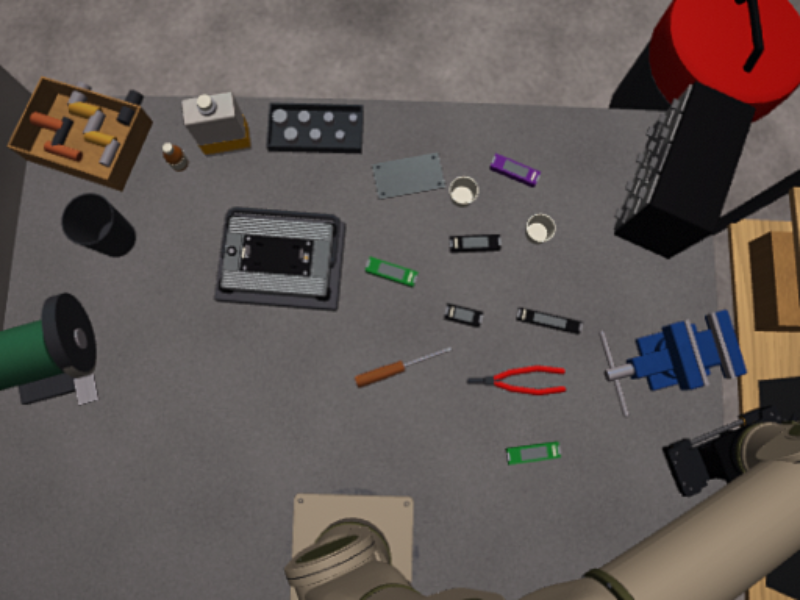

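The top view shows the black middle-length pack at about (475,243), short pack (464,315), long pack (549,320). The lamp bay is at (277,256), with its round socket boss on the left at (232,251). The green and purple ones are decoys.

```bash
cat > h.py <<'E'
from bench import *
import cv2,numpy as np
from scipy.spatial.transform import Rotation as R
def px2w(c,pts,z,info=None):
    i=info or camera_info(c);T=np.array(i["T"])
    u=cv2.undistortPoints(np.array(pts,float).reshape(-1,1,2),np.array(i["K"]),np.array(i["dist_coeffs"]))[:,0]
    r=np.c_[u,np.ones(len(u))]@T[:3,:3].T;o=T[:3,3]
    return o+r*((z-o[2])/r[:,2])[:,None]
def w2px(c,P,info=None):
    i=info or camera_info(c);T=np.linalg.inv(np.array(i["T"]))
    return cv2.projectPoints(np.array(P,float).reshape(-1,3),cv2.Rodrigues(T[:3,:3])[0],T[:3,3],np.array(i["K"]),np.array(i["dist_coeffs"]))[0][:,0]
def tool(p,s=None):
    s=s or sense();r=R.from_rotvec(s["orientation"]);return r.inv().apply(np.array(p)-s["tcp_pos"])
E
python3 - <<'E'
from h import *
capture("top")
for n,z in(("pack",.022),("bay",.065)):
    for r in cut_out(n,"top"):
        ys,xs=np.nonzero(r["mask"]);w=px2w("top",np.c_[xs,ys],z)
        rc=cv2.minAreaRect((w[:,:2]*1000).astype(np.float32));print(n,r["confidence"],r["bbox"][:2],rc)
print(px2w("top",[[232*.64,251*.64],[277*.64,256*.64]],.08))
s=sense();print(R.from_rotvec(s["orientation"]).as_matrix().round(3))
i=camera_info("wrist");T=i["T"];r=R.from_rotvec(s["orientation"]);print("cam in tool",r.inv().apply(T[:3,3]-s["tcp_pos"]),(r.inv().as_matrix()@T[:3,:3]).round(3), i["K"][0][0])
E
```

```text
pack 0.63 [320.1, 284.4] ((202.04000854492188, -347.03851318359375), (32.02670669555664, 102.92025756835938), 9.721752166748047)
pack 0.62 [233.6, 164.6] ((554.1556396484375, -62.76599884033203), (102.26640319824219, 33.22075653076172), 75.62728118896484)
pack 0.59 [312.0, 100.2] ((782.9122314453125, -315.93841552734375), (104.94898986816406, 42.59831619262695), 68.990966796875)
pack 0.58 [286.1, 152.2] ((620.456787109375, -231.4632568359375), (36.39486312866211, 100.4247055053711), 1.8611247539520264)
[[0.57483363 0.2482453  0.08      ]
 [0.56715497 0.1594784  0.08      ]]
[[ 0.931  0.364  0.   ]
 [ 0.364 -0.931 -0.   ]
 [ 0.     0.    -1.   ]]
cam in tool [0.0727445  0.00051246 0.01957741] [[ 0.    -0.964 -0.266]
 [ 1.     0.    -0.   ]
 [ 0.001 -0.266  0.964]] 330.57124579817156
```

Run:
```python
import cv2
im=cv2.imread("top.png")
cv2.imwrite("pics/c.png",cv2.resize(im[120:220,130:390],None,fx=3,fy=3,interpolation=2))
```

```text
(no output)
```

View pics/c.png

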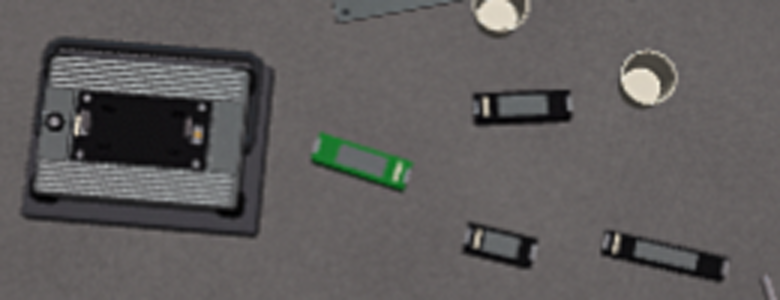

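Run:
```python
from h import *
print(tool([.618,-.235,.36]), sense()["time_s"])
```

```text
[ 0.48994211 -0.18106716  0.04477899] 0.65
```

Request:
arm_command --moves '[[[1, 0.49, -0.181, 0.0, -1.2], [1, 0.49, -0.181, 0.0, -1.2], [1, 0.49, -0.181, 0.0, -1.2], [1, 0.49, -0.181, 0.0, -1.2], [1, 0.49, -0.181, 0.045, -1.2], [1, 0.49, -0.181, 0.045, -1.2], [1, 0.49, -0.181, 0.045, -1.2], [1, 0.49, -0.181, 0.045, -1.2], [1, 0.49, -0.181, 0.045, -1.2], [1, 0.49, -0.181, 0.045, -1.2], [1, 0.49, -0.181, 0.045, -1.2], [1, 0.49, -0.181, 0.045, -1.2]]]'

```text
time_s: 2.15
tcp_pos: [0.6173, -0.2366, 0.3602]
orientation: [2.221, 2.22, -0.001]
ft_force: [0.3, 0.1, 0.3]
finger_gap: 0.0869
grip_force: 0.0
```

```bash
cat > look.py <<'E'
from h import *
import sys
i=camera_info("wrist");im,d=capture("wrist");cv2.imwrite(sys.argv[1],im)
np.savez("w.npz",d=d,K=i["K"],D=i["dist_coeffs"],T=i["T"])
s=sense();print(s["time_s"],s["tcp_pos"],R.from_rotvec(s["orientation"]).as_matrix().round(3).tolist(),s["ft_force"])
for n,z in((sys.argv[2],float(sys.argv[3])),):
    for r in cut_out(n,"wrist"):
        ys,xs=np.nonzero(r["mask"]);w=px2w("wrist",np.c_[xs,ys],z,i)
        print(n,r["confidence"],r["bbox"],cv2.minAreaRect((w[:,:2]*1000).astype(np.float32)),"depth z",np.median(d[r["mask"]]))
E
python3 look.py pics/d.png pack 0.022
```

```text
2.2 [ 0.61735188 -0.23643373  0.36016744] [[0.0, 1.0, 0.0], [1.0, -0.0, -0.001], [-0.001, 0.0, -1.0]] [-0.53304987  0.28557711 -0.26412001]
pack 0.89 [159.8, 0.0, 45.6, 44.2] ((552.26953125, -95.17178344726562), (36.60686492919922, 35.22224044799805), 73.2801284790039) depth z 0.28873283
pack 0.8 [389.6, 195.6, 64.5, 59.3] ((788.8927001953125, -296.582275390625), (68.42849731445312, 42.975826263427734), 65.4692153930664) depth z 0.34292948
pack 0.57 [246.0, 119.1, 35.3, 102.2] ((625.9096069335938, -231.59547424316406), (31.535198211669922, 105.3079605102539), 4.320554733276367) depth z 0.3233587
```

View pics/d.png

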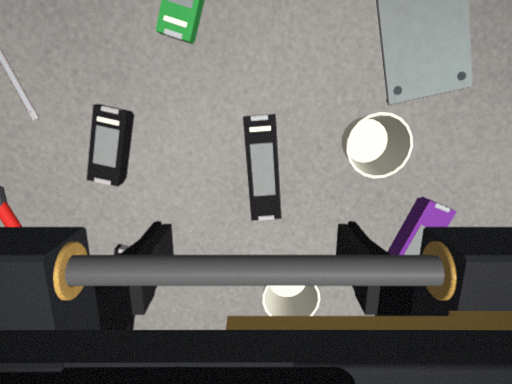

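The wrist view shows the pack at (262,167), its ridge at (260,129) towards world +y and a lean of about 4°. The measured size is 105x31.5 mm, which matches. Next is the descent and grip.

Request:
arm_command --moves '[[[1, 0.005, 0.0085, 0.05, -0.07], [1, 0.005, 0.0085, 0.1, -0.07], [1, 0.005, 0.0085, 0.14, -0.07], [1, 0.005, 0.0085, 0.16, -0.07], [1, 0.005, 0.0085, 0.169, -0.07], [1, 0.005, 0.0085, 0.169, -0.07], [-1, 0.005, 0.0085, 0.169, -0.07], [-1, 0.005, 0.0085, 0.169, -0.07], [-1, 0.005, 0.0085, 0.169, -0.07], [-1, 0.005, 0.0085, 0.169, -0.07], [-1, 0.005, 0.0085, 0.169, -0.07], [-1, 0.005, 0.0085, 0.169, -0.07]]]'

```text
time_s: 3.75
tcp_pos: [0.6266, -0.23, 0.1907]
orientation: [2.14, 2.3, -0.0]
ft_force: [0.6, -0.5, -0.1]
finger_gap: 0.0349
grip_force: 0.0
```

Still closing, so hold on.

Request:
arm_command --moves '[[[-1, 0, 0, 0, 0], [-1, 0, 0, 0, 0], [-1, 0, 0, 0, 0], [-1, 0, 0, 0, 0]]]'

```text
time_s: 4.25
tcp_pos: [0.6265, -0.23, 0.1907]
orientation: [-2.14, -2.3, 0.0]
ft_force: [-1.7, 1.0, -0.3]
finger_gap: 0.0308
grip_force: 30.0
```

Request:
arm_command --moves '[[[-1, 0, 0, -0.03, 0], [-1, 0, 0, -0.08, 0], [-1, 0, 0, -0.13, 0], [-1, 0, 0, -0.18, 0], [-1, 0.04, -0.005, -0.22, 0], [-1, 0.09, -0.01, -0.23, 0.04], [-1, 0.14, -0.016, -0.23, 0.08], [-1, 0.19, -0.022, -0.23, 0.12], [-1, 0.24, -0.03, -0.23, 0.15], [-1, 0.29, -0.035, -0.23, 0.15], [-1, 0.334, -0.037, -0.23, 0.15], [-1, 0.334, -0.037, -0.23, 0.15]]]'

```text
time_s: 5.75
tcp_pos: [0.5645, 0.1049, 0.4209]
orientation: [-2.298, -2.14, -0.002]
ft_force: [0.3, -0.7, -2.5]
finger_gap: 0.0305
grip_force: 30.0
```

```bash
python3 look.py pics/e.png bay 0.061
```

```text
5.8 [0.565138   0.10222526 0.42072387] [[0.074, 0.997, 0.0], [0.997, -0.074, 0.0], [0.0, 0.0, -1.0]] [ 0.54636858  0.04522253 -1.77470618]
bay 0.95 [176.0, 0.2, 186.7, 214.3] ((584.843017578125, 160.5183868408203), (210.69757080078125, 170.56130981445312), 87.07746124267578) depth z 0.32480496
```

View pics/e.png

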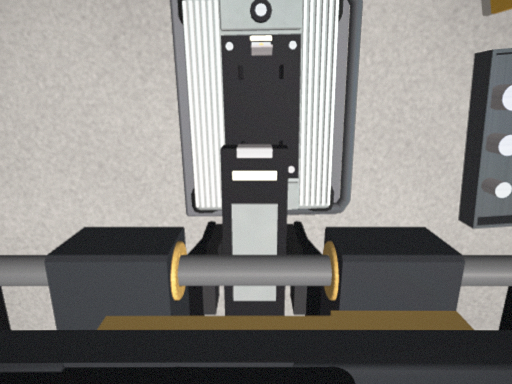

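The pack is held straight, with its ridge at (255,175). The bay screws are at (229,46), (292,45) and (291,170), the plus clip at (261,42) and the boss at (261,9). I'll deproject these.

```bash
cat > feat.py <<'E'
from h import *
import sys
w=np.load("w.npz");i=dict(K=w["K"],dist_coeffs=w["D"],T=w["T"]);d=w["d"];im=cv2.imread(sys.argv[1]);g=cv2.cvtColor(im,6)
s=sense();r=R.from_rotvec(s["orientation"])
def dep(u,v):
    z=np.median(d[int(v)-1:int(v)+2,int(u)-1:int(u)+2])
    n=cv2.undistortPoints(np.array([[[u,v]]],float),i["K"],i["dist_coeffs"])[0,0]
    return (i["T"]@[n[0]*z,n[1]*z,z,1])[:3]
for a in sys.argv[2:]:
    u,v,h=map(int,a.split(","));p=g[v-h:v+h+1,u-h:u+h+1].astype(float);m=(p>(p.max()+p.min())/2)
    yy,xx=np.nonzero(m);uu,vv=u-h+xx.mean(),v-h+yy.mean();P=dep(uu,vv)
    print(a,"px",round(uu,1),round(vv,1),"world",P.round(4),"tool",r.inv().apply(P-s["tcp_pos"]).round(4))
E
python3 feat.py pics/e.png 229,46,4 292,45,4 291,170,4 261,9,4 261,38,3 255,175,8 254,152,8
python3 - <<'E'
from h import *
w=np.load("w.npz");i=dict(K=w["K"],dist_coeffs=w["D"],T=w["T"]);d=w["d"];s=sense()
# cloud heights along columns
v,u=np.mgrid[0:384,0:512];n=cv2.undistortPoints(np.c_[u.ravel(),v.ravel()].astype(float)[:,None],w["K"],w["D"])[:,0]
z=d.ravel();P=(np.c_[n*z[:,None],z]@w["T"][:3,:3].T+w["T"][:3,3]).reshape(384,512,3)
for row in(60,95,130,170):
    print(row,[(c,*(1000*P[row,c]).round(0).astype(int)) for c in list(range(214,312,3))])
print("col",[(r,*(1000*P[r,250]).round(0).astype(int)) for r in range(4,145,6)])
E
```

```text
229,46,4 px 228.8 45.8 world [0.5491 0.2276 0.0632] tool [ 0.1256 -0.0262  0.3573]
292,45,4 px 292.4 44.6 world [0.6091 0.2243 0.0634] tool [0.127  0.0339 0.3571]
291,170,4 px 290.8 169.0 world [0.6027 0.1046 0.0631] tool [0.0071 0.0367 0.3575]
261,9,4 px 260.9 9.0 world [0.5811 0.2542 0.0737] tool [0.1546 0.0036 0.3468]
261,38,3 px 261.0 37.5 world [0.5799 0.2326 0.0633] tool [0.133  0.0041 0.3572]
255,175,8 px 255.0 175.5 world [0.5679 0.1437 0.2553] tool [ 0.0433 -0.001   0.1653]
254,152,8 px 254.0 152.0 world [0.5682 0.1541 0.2529] tool [ 0.0537 -0.0015  0.1677]
60 [(214, np.int64(534), np.int64(216), np.int64(63)), (217, np.int64(537), np.int64(215), np.int64(68)), (220, np.int64(540), np.int64(215), np.int64(65)), (223, np.int64(542), np.int64(216), np.int64(60)), (226, np.int64(545), np.int64(215), np.int64(61)), (229, np.int64(548), np.int64(215), np.int64(61)), (232, np.int64(551), np.int64(215), np.int64(60)), (235, np.int64(554), np.int64(215), np.int64(61)), (238, np.int64(557), np.int64(215), np.int64(61)), (241, np.int64(559), np.int64(214), np.int64(61)), (244, np.int6
[... 6756 characters left out ...]
.int64(568), np.int64(210), np.int64(61)), (70, np.int64(567), np.int64(205), np.int64(62)), (76, np.int64(567), np.int64(199), np.int64(60)), (82, np.int64(567), np.int64(194), np.int64(62)), (88, np.int64(566), np.int64(188), np.int64(61)), (94, np.int64(566), np.int64(183), np.int64(62)), (100, np.int64(565), np.int64(177), np.int64(61)), (106, np.int64(565), np.int64(171), np.int64(61)), (112, np.int64(565), np.int64(165), np.int64(61)), (118, np.int64(564), np.int64(159), np.int64(61)), (124, np.int64(564), np.int64(154), np.int64(63)), (130, np.int64(563), np.int64(148), np.int64(62)), (136, np.int64(563), np.int64(142), np.int64(62)), (142, np.int64(562), np.int64(135), np.int64(61))]
```

Request:
arm_command --moves '[[[-1, 0.03, 0.003, 0.03, -0.02], [-1, 0.063, 0.006, 0.07, -0.02], [-1, 0.063, 0.006, 0.1, -0.02], [-1, 0.063, 0.006, 0.115, -0.02], [-1, 0.063, 0.006, 0.115, -0.02], [-1, 0.063, 0.006, 0.115, -0.02], [-1, 0.063, 0.006, 0.115, -0.02], [-1, 0.063, 0.006, 0.115, -0.02]]]'

```text
time_s: 6.85
tcp_pos: [0.5767, 0.1627, 0.3065]
orientation: [2.285, 2.155, 0.001]
ft_force: [0.2, 0.5, -2.6]
finger_gap: 0.0306
grip_force: 30.0
```

```bash
python3 look.py pics/f.png bay 0.061; python3 -c "
import cv2;im=cv2.imread('pics/f.png');cv2.imwrite('pics/f2.png',cv2.resize(im[:260,120:400],None,fx=2.2,fy=2.2))"
```

```text
6.9 [0.57663862 0.1627504  0.30630755] [[0.058, 0.998, 0.001], [0.998, -0.058, -0.0], [0.0, 0.001, -1.0]] [-0.17599053 -0.28293162 -1.09677917]
bay 0.75 [133.0, 25.0, 266.0, 289.9] ((586.8876953125, 173.8560791015625), (209.01010131835938, 167.38873291015625), 88.00567626953125) depth z 0.21957238
```

View pics/f2.png

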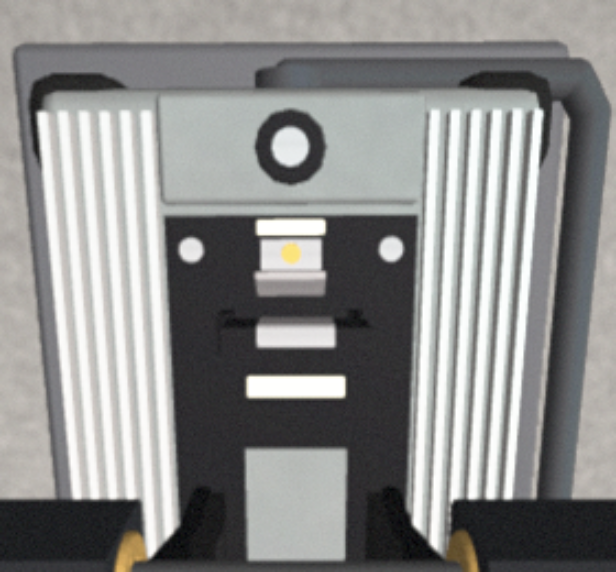

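In the crop the boss is at (290,146), the screws at (191,249) and (391,249), and the ridge at (296,387). The pack lines up with the bay. I'll measure the offset that remains.

```bash
python3 feat.py pics/f.png 252,66,6 207,113,5 298,113,5 254,176,6 ; python3 feat.py pics/f.png 254,176,25 254,151,6 | tail -1
```

```text
252,66,6 px 251.9 66.0 world [0.5811 0.254  0.0742] tool [ 0.0913 -0.0009  0.2319]
207,113,5 px 206.5 113.1 world [0.5495 0.2276 0.0632] tool [ 0.0632 -0.031   0.2429]
298,113,5 px 297.4 112.9 world [0.6092 0.2243 0.0638] tool [0.0633 0.0289 0.2423]
254,176,6 px 254.0 175.5 world [0.5794 0.2013 0.1406] tool [0.0386 0.0005 0.1655]
254,151,6 px 254.0 152.5 world [0.58   0.2115 0.1387] tool [0.0488 0.0005 0.1674]
```

Request:
arm_command --moves '[[[-1, 0.0047, -0.0015, 0.01, 0], [-1, 0.0047, -0.0015, 0.02, 0], [-1, 0.0047, -0.0015, 0.027, 0], [-1, 0.0047, -0.0015, 0.027, 0], [-1, 0.0047, -0.0015, 0.027, 0], [-1, 0.0047, -0.0015, 0.027, 0], [-1, 0.0047, -0.0015, 0.027, 0]]]'

```text
time_s: 7.82
tcp_pos: [0.5754, 0.1676, 0.279]
orientation: [2.285, 2.156, 0.001]
ft_force: [-0.2, -0.5, -1.6]
finger_gap: 0.0308
grip_force: 30.0
```

```bash
python3 look.py pics/g.png bay 0.061; python3 -c "
import cv2;im=cv2.imread('pics/g.png');cv2.imwrite('pics/g2.png',cv2.resize(im[:260,120:400],None,fx=2.2,fy=2.2))"
```

```text
7.875 [0.57535094 0.16757123 0.27894644] [[0.058, 0.998, 0.0], [0.998, -0.058, -0.0], [-0.0, 0.0, -1.0]] [ 0.45189869  1.08085239 -1.46363071]
bay 0.89 [119.6, 25.3, 297.8, 290.4] ((586.8615112304688, 186.132568359375), (183.77500915527344, 165.50485229492188), 87.94828033447266) depth z 0.19311433
```

View pics/g2.png

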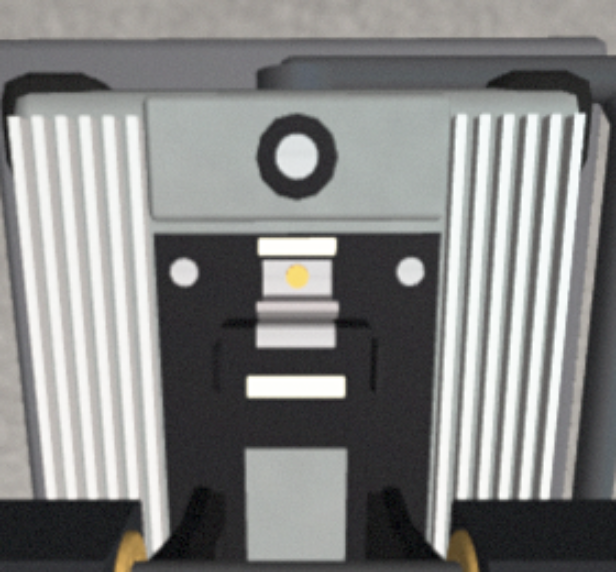

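The boss (297,157), clip (297,276) and ridge (296,387) are collinear. One check along y.

```bash
python3 feat.py pics/g.png 255,71,7 204,124,5 306,124,5 254,176,6
```

```text
255,71,7 px 254.9 70.9 world [0.5812 0.2538 0.0737] tool [0.0865 0.0007 0.2052]
204,124,5 px 203.8 123.8 world [0.5498 0.2274 0.0635] tool [ 0.0583 -0.0291  0.2154]
306,124,5 px 306.0 123.5 world [0.6093 0.2241 0.0633] tool [0.0584 0.0305 0.2156]
254,176,6 px 254.0 175.5 world [0.578  0.2061 0.1129] tool [0.0387 0.0003 0.166 ]
```

Request:
arm_command --moves '[[[-1, 0, 0, 0.003, 0], [-1, 0, 0, 0.006, 0], [-1, 0, 0, 0.009, 0], [-1, 0, 0, 0.012, 0], [-1, 0, 0, 0.014, 0], [-1, 0, 0, 0.016, 0], [-1, 0, 0, 0.016, 0], [-1, 0, 0, 0.016, 0]]]'

```text
time_s: 8.93
tcp_pos: [0.5757, 0.1677, 0.2638]
orientation: [2.284, 2.155, 0.003]
ft_force: [-0.7, -1.3, 8.6]
finger_gap: 0.0309
grip_force: 30.0
```

Request:
arm_command --moves '[[[-1, 0, 0, 0.002, 0], [-1, 0, 0, 0.004, 0], [-1, 0, 0, 0.006, 0], [-1, 0, 0, 0.008, 0], [-1, 0, 0, 0.01, 0], [-1, 0, 0, 0.012, 0], [-1, 0, 0, 0.014, 0], [-1, 0, 0, 0.014, 0], [-1, 0, 0, 0.014, 0]]]'

```text
time_s: 10.05
tcp_pos: [0.5751, 0.1676, 0.2487]
orientation: [-2.285, -2.156, 0.001]
ft_force: [-0.8, -0.5, 3.3]
finger_gap: 0.0309
grip_force: 30.0
```

Request:
arm_command --moves '[[[-1, 0, 0, 0.002, 0], [-1, 0, 0, 0.004, 0], [-1, 0, 0, 0.006, 0], [-1, 0, 0, 0.006, 0], [-1, 0, 0, 0.006, 0]]]'

```text
time_s: 10.68
tcp_pos: [0.5751, 0.1677, 0.2434]
orientation: [2.285, 2.156, -0.001]
ft_force: [-6.2, -2.2, 11.4]
finger_gap: 0.0305
grip_force: 30.0
```

Request:
arm_command --moves '[[[-1, 0, 0, 0.002, 0], [-1, 0, 0, 0.0035, 0], [-1, 0, 0, 0.0035, 0], [-1, 0, 0, 0.0035, 0]]]'

```text
time_s: 11.18
tcp_pos: [0.5751, 0.1677, 0.2404]
orientation: [2.285, 2.156, -0.001]
ft_force: [-7.0, -2.9, 16.9]
finger_gap: 0.0304
grip_force: 30.0
```

```bash
python3 look.py pics/i.png bay 0.061; python3 feat.py pics/i.png 254,176,6; python3 -c "
import cv2;im=cv2.imread('pics/i.png');cv2.imwrite('pics/i2.png',cv2.resize(im[:260,120:400],None,fx=2.2,fy=2.2))"
```

```text
11.225 [0.57510143 0.16773405 0.24042706] [[0.058, 0.998, -0.0], [0.998, -0.058, -0.001], [-0.001, -0.0, -1.0]] [-7.03992564 -3.67343391 17.78986404]
254,176,6 px 254.0 175.5 world [0.5776 0.2062 0.0746] tool [0.0387 0.0003 0.1658]
```

View pics/i2.png

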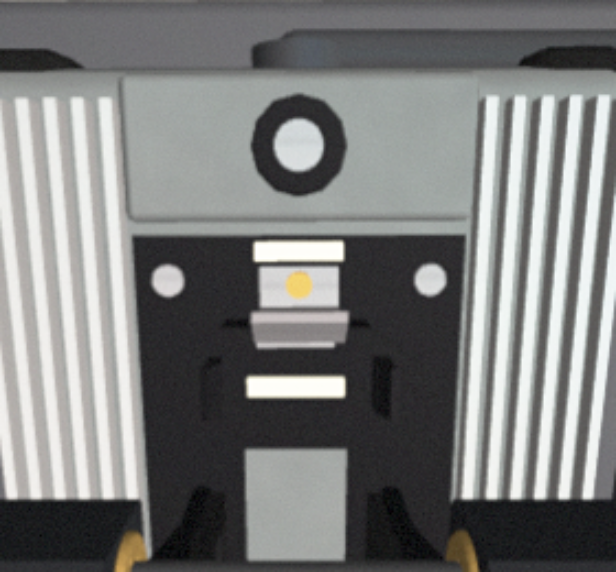

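The plus clip's hook now lies over the pack's end, at about 19 N. I'll ease off to near zero load, then open.

Request:
arm_command --moves '[[[-1, 0, 0, -0.003, 0], [-1, 0, 0, -0.006, 0], [-1, 0, 0, -0.009, 0], [-1, 0, 0, -0.0095, 0], [-1, 0, 0, -0.0095, 0], [-0.05, 0, 0, -0.0095, 0], [-0.05, 0, 0, -0.0095, 0], [-0.05, 0, 0, -0.0095, 0], [-0.05, 0, 0, -0.0095, 0]]]'

```text
time_s: 12.4
tcp_pos: [0.5754, 0.1675, 0.2487]
orientation: [2.285, 2.156, 0.0]
ft_force: [-0.4, 0.3, 0.8]
finger_gap: 0.0411
grip_force: 0.0
```

Now rise and move back along -y for a view of both clips.

Request:
arm_command --moves '[[[-0.05, 0, 0, -0.01, 0], [-0.05, 0, 0, -0.03, 0], [-0.05, 0, 0, -0.07, 0], [-0.05, -0.04, 0, -0.11, 0], [-0.05, -0.08, 0, -0.13, 0], [-0.05, -0.12, 0, -0.15, 0], [-0.05, -0.12, 0, -0.15, 0], [-0.05, -0.12, 0, -0.15, 0], [-0.05, -0.12, 0, -0.15, 0], [-0.05, -0.12, 0, -0.15, 0]]]'

```text
time_s: 13.65
tcp_pos: [0.5682, 0.0487, 0.3985]
orientation: [-2.283, -2.158, 0.0]
ft_force: [-0.2, 0.0, -0.0]
finger_gap: 0.0417
grip_force: 0.0
```

```bash
python3 look.py pics/j.png pack 0.083; python3 -c "
import cv2;im=cv2.imread('pics/j.png');cv2.imwrite('pics/j2.png',cv2.resize(im[:230,150:370],None,fx=2.6,fy=2.6))"
```

```text
13.7 [0.56826642 0.04854167 0.39848426] [[0.057, 0.998, -0.001], [0.998, -0.057, 0.0], [0.0, -0.001, -1.0]] [-0.25520121  0.98799068 -0.61341904]
pack 0.84 [234.6, 3.6, 40.7, 104.5] ((574.607421875, 155.62332153320312), (83.00494384765625, 30.82975959777832), 86.78785705566406) depth z 0.27582023
pack 0.71 [235.4, 214.3, 40.3, 83.7] ((562.291015625, -28.461517333984375), (90.61141967773438, 26.439624786376953), 73.11103820800781) depth z 0.38579953
```

View pics/j2.png

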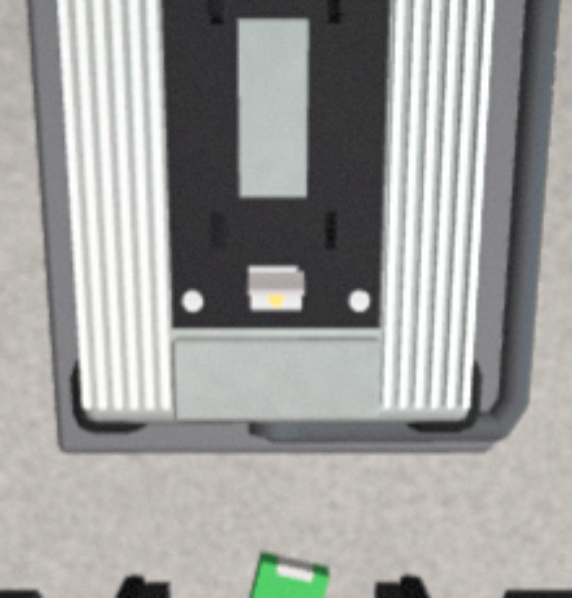

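The minus clip's hook at (275,285) lies over the pack's end. I'll check that the pack's top is level at 83 mm, then hand in.

Run:
```python
from h import *
w=np.load("w.npz");d=w["d"]
for v0,v1 in((4,12),(30,40),(55,65),(80,90),(90,98)):
    v,u=np.mgrid[v0:v1,246:264];n=cv2.undistortPoints(np.c_[u.ravel(),v.ravel()].astype(float)[:,None],w["K"],w["D"])[:,0]
    z=d[v0:v1,246:264].ravel();P=np.c_[n*z[:,None],z]@w["T"][:3,:3].T+w["T"][:3,3];print(np.median(P,0).round(4))
for p in([192,300],[360,300]):
    u,v=int(150+p[0]/2.6),int(p[1]/2.6);z=np.median(d[v-1:v+2,u-1:u+2]);n=cv2.undistortPoints(np.array([[[u,v]]],float),w["K"],w["D"])[0,0];print("screw",(w["T"]@[n[0]*z,n[1]*z,z,1])[:3].round(4))
```

```text
[0.5761 0.1918 0.0825]
[0.5751 0.1718 0.0823]
[0.574  0.1527 0.0825]
[0.5731 0.1328 0.0823]
[0.5727 0.1254 0.0822]
screw [0.5422 0.1082 0.0623]
screw [0.6028 0.1048 0.0625]
```

```bash
python3 -c "
from bench import *;print(sign_off())"
```

```text
the job is handed in; nothing more can be done
None
```

The 104 mm pack is in the bay, ridged end at the socket, its top level at about 82 mm as expected on the floor. Both clip hooks show over its ends; it is released and the job handed in, though no verdict was returned.

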